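# Hold a bag clip open over the edge of a recipe card

### The job

The steel bag clip lies in the bottom of the wooden box, under the box's lift-out tray: lift the tray out by its handle, keep it level, stand it on the worktop and let go of it, then take the clip out of the box. Squeeze the clip's handles together and bring its wide-open jaws from the side round one upright edge of the recipe card in the wooden stand (either edge), one jaw on each side and clear of the card, so that I can slip a note in beside it. Finish while still holding the clip squeezed open there, and do not shift the card stand, drag the box about or knock over the things standing around.

Things in the scene. Friction and masses are not known exactly. Their poses are not given: they have to be found in the camera images.
- box: open wooden storage box (light wood), outside 144 (x) x 184 (y) x 60 mm high, walls and floor 4 mm thick, loose, 0.6 kg. Origin: centre of its underside; z up, y along its long side. Stands left or right on the worktop. The clip lies on its floor.
- tray: light wooden lift-out tray nested in the box's top: basin 131 x 171 x 25 mm deep, with a lip 146 x 186 mm whose underside, 22 mm above the tray's underside, rests on the box's rim; 2.5 mm play all round; about 0.2 to 0.35 kg, a loose teaspoon in it. Origin: centre of its underside (38 mm above the box's underside at the start); axes as the box's. It stands flat on its underside.
- tray_handle (a point): centre of the tray's handle, a darker upright bar along the tray's long (y) middle line: 84 mm long, 12 mm thick (x), from 24 to 58 mm above the tray's underside; this point is 44 mm above the underside. The spoon lies up to 15 mm above it. The handle is pinched across its 12 mm from above.
- clip: steel bag clip: two sprung arms on a hinge pin, 86 mm long, 28 mm high, 0.047 kg, lying on its side on the box floor (hinge axis upright). Origin: on the hinge axis, at the underside. Closed, x points along the middle line to the jaw tips, at the start within 0.5 rad of the box's -x. The frame is fixed to arm a (+y side): as the clip opens by joint value q it turns +q/2 from the middle line.
- clip_pivot (a point): on the clip's hinge axis, half-way up (14 mm above its underside).
- clip_grip (a point): clip closed: middle point between the handles, half-way up, 28 mm behind the hinge axis (away from the jaws). There the closed handles measure 36 mm across (45 mm at their ends, 44 mm behind the axis; each spreads at 0.3 rad); fully squeezed they are parallel, 18 mm across. Flat plates 28 mm high, pinched from above, a finger outside each.
- clip_tip_a (a point): tip of jaw a (inner face), 42 mm ahead of the hinge axis, half-way up. Closed, the two tips touch.
- clip_tip_b (a point): tip of jaw b (inner face), 42 mm ahead of the hinge axis, half-way up.
- clip_jaw (a joint): angle between the clip's two arms beyond closed, rad: 0 closed (jaws touching), 0.6 fully squeezed (a firm stop, 25 mm between the jaw tips). A spring shuts it: squeezing at clip_grip takes 4 N a finger to start and 8 N at the stop; grip with 15 to 30 N.
- card_stand: white recipe card, a stiff board 140 mm wide (y), 3 mm thick (x), upright in a wooden block 44 x 80 x 20 mm; one loose piece, 0.4 to 0.7 kg. The card's faces look to -x and +x; its upright edges at y = +70 and -70 mm are free, card top 100 mm above the worktop. Origin: centre of the block's underside, z up.
- card_edge_left (a point): point on the card's upright edge at y = +70 mm (robot's left), 70 mm up.
- card_edge_right (a point): point on the card's upright edge at y = -70 mm (robot's right), 70 mm up.
- shaker_mid (a point): salt shaker, 44 mm wide, 90 mm high, standing behind the work; its middle, 45 mm up. A bystander, like the shallot, the white and blue pen lying in front (x below 0.34 m), the scissors lying at the left (y above 0.4 m) and the jars and crockery at the back (x above 0.56 m). The worktop between box and card stand is otherwise free from x = 0.34 to 0.49 m.
- shallot_mid (a point): shallot (small brown onion), about 65 mm wide, 71 mm high; its middle. A bystander.

How it is judged:
On the way, in this order (a step that is already met when the one before it is completed fails the run):
1. the tray is lifted out, clear above the box (height (world z) of tray above 0.075 m and contact force between the fingers and tray above 0.5 N), for 0.1 s.
2. the tray stands level on the worktop, let go (height (world z) of tray below 0.008 m and angle between tray's own z axis and vertical below 0.1 rad and contact force between the fingers and tray below 0.1 N and linear speed of tray below 0.03 m/s), for 0.2 s.
3. the clip is lifted out of the box in the fingers (height (world z) of clip above 0.064 m and contact force between the fingers and clip above 1 N), for 0.2 s.
At the end, for the whole second after the job is handed in: Clip gripped (over 2 N), at least 0.35 rad open, still; both jaw tips 6 mm or more past one upright card edge, one each side, 4 mm or more from the card's mid-plane, 32 to 95 mm up, not touching the card. Tray level on the worktop, let go; card stand upright, moved under 15 mm; box upright (value of joint clip_jaw above 0.35 rad and ((y of each of clip_tip_a, clip_tip_b in the frame of card_stand below 0.064 m and y of clip_pivot in the frame of card_stand above 0.072 m) or (y of each of clip_tip_a, clip_tip_b in the frame of card_stand above -0.064 m and y of clip_pivot in the frame of card_stand below -0.072 m)) and ((x of clip_tip_a in the frame of card_stand above 0.004 m and x of clip_tip_b in the frame of card_stand below -0.004 m) or (x of clip_tip_b in the frame of card_stand above 0.004 m and x of clip_tip_a in the frame of card_stand below -0.004 m)) and z of clip_tip_a in the frame of card_stand between 0.032 and 0.095 m and z of clip_tip_b in the frame of card_stand between 0.032 and 0.095 m and contact force between clip and card_stand below 0.1 N and contact force between the fingers and clip above 2 N and linear speed of clip below 0.05 m/s and height (world z) of tray below 0.008 m and angle between tray's own z axis and vertical below 0.1 rad and contact force between the fingers and tray below 0.1 N and angle between each of card_stand, box's own z axis and vertical below 0.08 rad and distance of card_stand from where it was at the start of the episode below 0.015 m); the arm keeps its last pose, push and grip.
It fails at once if the card stand is shifted more than 20 mm or tipped (distance of card_stand from where it was at the start of the episode above 0.02 m or angle between card_stand's own z axis and vertical above 0.25 rad).
It fails at once if the tray is tipped more than 0.5 rad (angle between tray's own z axis and vertical above 0.5 rad).
It fails at once if the box is dragged more than 50 mm or tipped (distance of box from where it was at the start of the episode above 0.05 m or angle between box's own z axis and vertical above 0.3 rad).
It fails at once if the salt shaker is knocked over or either bystander is moved more than 50 mm (angle between shaker_mid's own z axis and vertical above 0.5 rad or distance of any of shaker_mid, shallot_mid from where it was at the start of the episode above 0.05 m).
It also fails if it takes over 59 s, if anything falls off the work surface, if the arm or the gripper's body presses on something with over 40 N, if the wrist force passes 120 N, or if a joint passes its speed limit or range.

### The arm

A 7-joint arm with a two-finger parallel gripper is mounted at the origin on a cart in front of the work surface, level with it; the furniture and walls round the work are solid. World frame = base frame: x ahead of the robot, y to its left, z up, the work surface at z = 0. Lengths are in m, angles in rad, forces in N, time in s.
With the tool pointing down it reaches from about 0.425 to 0.875 m from the base axis. Payload 8.4 kg.
Tool frame: the origin (TCP) lies at the very end of the fingers, on their centre line; the grasp point (between the pads) lies 19 mm behind it; z points along the fingers, y is the line along which they close (so a half turn about z gives the same grasp; the last joint's range is limited). The gripper opens to 87 mm and grips with 3 to 60 N. Pads are 19 mm wide; open, the fingers measure 117 mm over their backs; the gripper's body (75 mm by 190 mm) begins 51 mm behind the grasp point.
Start: joints at [1.029, 0.333, 0.04, 1.465, -0.013, 1.343, -0.059], TCP at [0.278, -0.587, 0.223] pointing down, gripper open.
Joint ranges: [-2.58, 2.58], [-0.38, 2.09], [-1.3, 1.39], [0.25, 2.4], [-1.5, 4.64], [0.08, 2.09], [-2.65, 2.65]. Speed limits (rad/s): [2.22, 2.22, 2.79, 2.79, 3.14, 3.14, 3.14].

### API

Orientations are given as a unit quaternion [w, x, y, z].
In Python, from workcell import monitor, optics, env gives the robot as it stands.
- The arm moves only by the tool jog_arm, never from a script. Its argument "deltas" is a list of rows, each a list of 5 numbers: the shift along the tool's x, y, z in mm, then the turn about the tool's z in degrees, then the closure, from -1 (fully open) to 1 (shut). A call has 1 to 5 rows; each row shifts and turns the commanded pose from where the row before left it, along the tool's axes as they then stand; what a row does not reach is not made up. A row lasts 1/12 s, in which the tool goes at most 41.7 mm and 7.16 degrees, less where a joint would pass 70% of its speed; a pose out of reach is approached as far as the arm can. A call is refused whole if a number of a shift passes 41.7 or a number of a turn 7.16, either way. A call with a gripper value outside its range is refused whole. The fingers move at their own pace and stop on an object; "squeeze" is the grip in N (left out, the last holds). Time passes only in rows, so rows that do not move let the fingers close. It gives the time, the measured TCP pose, the force, the opening and the grip force at its end, in the units of the state.
- monitor.sense(): the state, without advancing time (a new reading comes with each control period).
- optics.read_camera(name): name is "scene" or "side" or "wrist"; returns a dict with "pixels" (420x560x3 uint8, blue, green, red), "intrinsics" (3x3 intrinsics, pixels), "k1" (the pictures are not rectified: a ray, as slopes to the right and down, at radius r is drawn at 1 + k1 r^2 times it, then the intrinsics apply), "R" (3x3) and "t" (3): a world point X has camera coordinates R X + t; the wrist camera has in their place "mount" (4x4, takes a point from camera to tool coordinates, whose origin is the TCP and whose axes are the flange's). Camera axes: x right, y down, z forward; pixel columns grow to the right and rows downward; lengths in m; the calibration is good to about 2 mm. A picture is of the moment at which its call begins: read the wrist's pose just before it. There is no depth.
- env.job_done(): hands the job in; it is judged then, once.
Trained networks look in the newest picture that a camera, given by its name, has taken for a name from the list of things; names that differ only in an ending like _2 or _b are one class to them, and where a whole thing is asked for, a point or a joint stands for the part that bears it (a point fixed in the world has none). Each returns a list of dicts, best first, with "p" (0 to 1); they miss things now and then, are a little off and sometimes report something else, mostly with a low value. They report only what shows in the picture. A call takes as long as a camera call.
- optics.spot_in(camera, label): "location" ([row, column] in pixels, amid what is visible of it).
- optics.pinpoint(camera, label): "location" ([row, column] in pixels: a listed point, or the origin of a listed thing).
The state is a dict: "time_s": time; "q": joint angles; "joint_velocities": joint speeds; "joint_torque": joint torques, N m; "tcp_pos": TCP position; "orientation": TCP orientation; "contact_force": force on the tool from outside, world axes, zero at the start; "torque": the same for the moment, N m; "width": finger opening in m; "gripper_force": force on a finger pad.
Only numpy, scipy, OpenCV 4.12 (cv2) and the standard library are available. Lean on these libraries where they do the work, as an engineer would, in place of code of your own. Each camera call takes 0.05 s, during which the arm holds its last target. There are 200 camera calls.

## Working session

There is one attempt and no reset: what is moved stays moved. The work goes in short steps, Python scripts to look and compute and a tool call to move; the robot and the scene stay as the last step left them, time stands still between calls to the robot, and variables do not carry over. Pictures are saved under pics/ and viewed, at most 10 in all, crops included, and the job is handed in when it is done.

Besides the shell and the picture viewer there is one more tool, called by a JSON object that holds its "op" and its "data", one argument or row to a line. jog_arm: Moves the arm, as the interface text tells. Its arguments: {"type":"object","properties":{"deltas":{"type":"array"},"squeeze":{"type":"number"}},"required":["deltas"]}

```bash
mkdir -p pics; ls; cat > h.py <<'E'
import numpy as np, cv2
from scipy.spatial.transform import Rotation as Ro
from workcell import monitor, optics, env
def cam(name):
    s=monitor.sense(); d=optics.read_camera(name)
    if name=='wrist':
        T=np.eye(4); q=s['orientation']; T[:3,:3]=Ro.from_quat([q[1],q[2],q[3],q[0]]).as_matrix(); T[:3,3]=s['tcp_pos']
        M=T@np.array(d['mount']); R=M[:3,:3].T; t=-R@M[:3,3]
    else: R=np.array(d['R']); t=np.array(d['t'])
    return dict(img=d['pixels'],K=np.array(d['intrinsics']),k1=d['k1'],R=R,t=t,name=name)
def ray(c,loc):
    K=c['K']; p=np.array([[[loc[1],loc[0]]]],float)
    # distortion: x_d = x(1+k1 r^2)
    u=cv2.undistortPoints(p,K,np.array([c['k1'],0,0,0,0.]))[0,0]
    d=c['R'].T@np.array([u[0],u[1],1]); return -c['R'].T@c['t'], d/np.linalg.norm(d)
def onz(c,loc,z):
    o,d=ray(c,loc); return o+d*(z-o[2])/d[2]
def tri(rs):
    A=sum(np.eye(3)-np.outer(d,d) for o,d in rs); b=sum((np.eye(3)-np.outer(d,d))@o for o,d in rs)
    X=np.linalg.solve(A,b); return X, [np.linalg.norm(np.cross(X-o,d)) for o,d in rs]
def proj(c,X):
    return cv2.projectPoints(np.array(X,float).reshape(-1,1,3),cv2.Rodrigues(c['R'])[0],c['t'],c['K'],np.array([c['k1'],0,0,0,0.]))[0][:,0,::-1]
def save(c,n): cv2.imwrite('pics/'+n,c['img'])
E
python3 - <<'E'
from h import *
np.set_printoptions(precision=4,suppress=True)
cs={n:cam(n) for n in('scene','side')}
im=np.hstack([cv2.resize(c['img'],(400,300)) for c in cs.values()])
save(cs['scene'],'scene0.png');save(cs['side'],'side0.png')
for l in ['tray_handle','tray','box','card_edge_left','card_edge_right','card_stand','shaker_mid','shallot_mid']:
    r={}
    for n,c in cs.items():
        o=optics.pinpoint(n,l); 
        if o: r[n]=o[0]; print(l,n,[ (round(x['p'],2),np.round(x['location'])) for x in o[:2]])
    if len(r)==2: print('   ',*tri([ray(cs[n],r[n]['location']) for n in r]))
s=monitor.sense();print(s['time_s'],s['tcp_pos'],s['orientation'],s['width'])
for c in cs.values(): print(-c['R'].T@c['t'])
E
```

```text
pics
tray_handle scene [(0.86, array([242., 210.]))]
tray_handle side [(0.59, array([270., 288.]))]
    [0.4574 0.2448 0.0765] [np.float64(0.0022161803826161505), np.float64(0.002216180382616074)]
tray scene [(0.91, array([258., 215.]))]
tray side [(0.66, array([283., 289.]))]
    [0.4548 0.2404 0.0356] [np.float64(0.002324284436830769), np.float64(0.0023242844368307892)]
box scene [(0.92, array([276., 211.]))]
card_edge_left scene [(0.8, array([204., 363.]))]
card_edge_left side [(0.93, array([172., 296.]))]
    [ 0.4412 -0.1595  0.0716] [np.float64(0.005831032376871958), np.float64(0.005831032376871911)]
card_edge_right scene [(0.78, array([194., 415.]))]
card_edge_right side [(0.71, array([152., 305.]))]
    [ 0.4106 -0.3036  0.0681] [np.float64(0.002432094036161063), np.float64(0.0024320940361609723)]
card_stand scene [(0.69, array([224., 387.])), (0.45, array([276., 211.]))]
shaker_mid scene [(0.88, array([220., 262.]))]
shaker_mid side [(0.97, array([224., 257.]))]
    [0.5387 0.0689 0.0559] [np.float64(0.0067256204721820355), np.float64(0.00672562047218199)]
shallot_mid scene [(0.67, array([215., 302.]))]
shallot_mid side [(0.84, array([213., 262.]))]
    [ 0.5336 -0.0348  0.0305] [np.float64(0.006788661875181706), np.float64(0.006788661875181881)]
0.9 [ 0.2785 -0.5873  0.2225] [-0.      0.9756  0.2196  0.    ] 0.08703348389626031
[-0.4464  0.6451  0.5588]
[0.4574 0.9692 0.7957]
```

View pics/scene0.png

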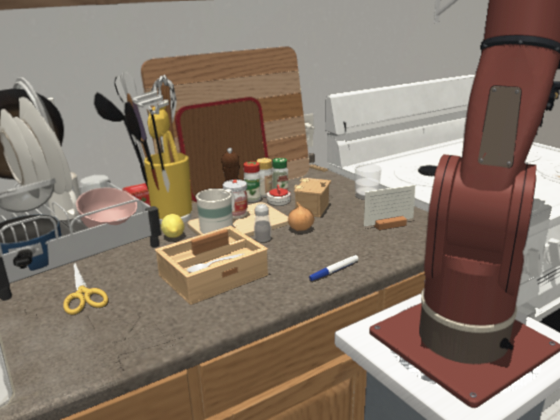

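View pics/side0.png

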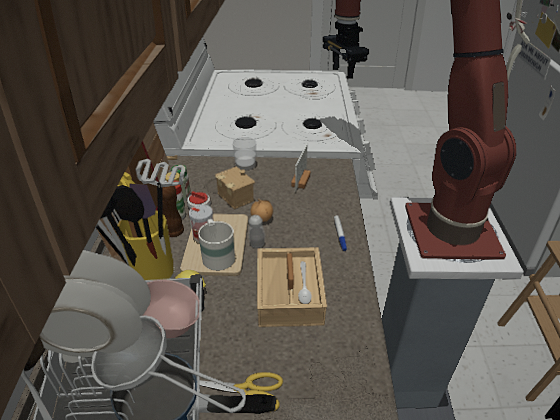

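```bash
python3 - <<'E'
from h import *
s=monitor.sense();q=s['orientation'];print(Ro.from_quat([q[1],q[2],q[3],q[0]]).as_matrix().round(3), s['q'])
c=cam('scene');d=cam('side')
print(np.array(optics.read_camera('wrist')['mount']).round(3))
E
```

```text
[[ 0.904  0.428 -0.   ]
 [ 0.428 -0.904  0.   ]
 [ 0.    -0.    -1.   ]] [ 1.02877364  0.33320631  0.03988856  1.46543037 -0.01341384  1.34328307
 -0.0585151 ]
[[ 0.    -0.961 -0.277  0.075]
 [ 1.     0.     0.     0.001]
 [-0.    -0.277  0.961 -0.163]
 [ 0.     0.     0.     1.   ]]
```

The scene picture shows the box with its tray at about (row 265, col 212), and the card stand at (205, 390). The shaker is at (220, 262), the shallot at (215, 302) and the pen at (268, 335). In the side picture the tray handle is at (270, 288) and the spoon lies to its right at (285, 305). The network detections agree with both pictures.

```bash
cat > plan.py <<'E'
import sys
from h import *
def pose():
    s=monitor.sense();q=s['orientation'];R=Ro.from_quat([q[1],q[2],q[3],q[0]]).as_matrix()
    return np.array(s['tcp_pos']),np.degrees(np.arctan2(R[1,0],R[0,0])),s
def plan(wps,cl,step=40,p=None,a=None):
    """wps: [x,y,z,psi_deg] ; prints rows"""
    if p is None: p,a,s=pose()
    out=[]
    for w in wps:
        while True:
            d=np.array(w[:3])-p; da=(w[3]-a+180)%360-180
            n=max(np.linalg.norm(d)/step,abs(da)/7,1)
            sh=d/n; t=da/n
            r=np.radians(a); X=np.array([np.cos(r),np.sin(r),0]);Y=np.array([np.sin(r),-np.cos(r),0])
            row=[round(1000*sh@X),round(1000*sh@Y),round(-1000*sh[2]),round(-t,1),cl]
            out.append(row); p=p+(X*row[0]+Y*row[1]+np.array([0,0,-row[2]]))/1000; a-=row[3]
            if n<=1: break
    for i in range(0,len(out),5): print(out[i:i+5])
    print('end',p.round(4),round(a,1)); return p,a
E
python3 - <<'E'
from plan import *
plan([[0.47,-0.25,0.25,58],[0.457,0.265,0.25,90]],-1)
E
```

```text
[[68, -48, -6, np.float64(-7.0), -1], [73, -39, -6, np.float64(-7.0), -1], [78, -30, -6, np.float64(-7.0), -1], [81, -20, -6, np.float64(-7.0), -1], [54, -7, -3, np.float64(-4.6), -1]]
[[94, -62, 0, np.float64(-7.0), -1], [101, -50, 0, np.float64(-7.0), -1], [106, -37, 0, np.float64(-7.0), -1], [110, -25, 0, np.float64(-7.0), -1], [65, -6, 0, np.float64(-4.0), -1]]
end [0.4569 0.2653 0.2496] 90.0
```

```bash
sed -i 's/norm(d)\/step/norm(d)*1000\/step/; s/round(-t,1)/float(round(-t,1))/' plan.py
python3 - <<'E'
from plan import *
plan([[0.47,-0.25,0.25,58],[0.457,0.265,0.25,90]],-1)
E
```

```text
[[33, -23, -3, -3.4, -1], [34, -21, -3, -3.4, -1], [35, -19, -3, -3.3, -1], [36, -17, -3, -3.4, -1], [37, -15, -3, -3.3, -1]]
[[38, -12, -3, -3.4, -1], [39, -10, -3, -3.3, -1], [39, -8, -2, -3.4, -1], [40, -6, -3, -3.4, -1], [28, -2, -1, -2.3, -1]]
[[33, -22, 0, -2.5, -1], [34, -21, 0, -2.5, -1], [35, -19, 0, -2.5, -1], [36, -17, 0, -2.5, -1], [37, -16, 0, -2.5, -1]]
[[37, -14, 0, -2.5, -1], [38, -13, 0, -2.5, -1], [38, -11, 0, -2.5, -1], [39, -9, 0, -2.5, -1], [39, -8, 0, -2.4, -1]]
[[40, -6, 0, -2.5, -1], [40, -4, 0, -2.4, -1], [36, -2, 0, -2.2, -1]]
end [0.4574 0.2654 0.2496] 90.0
```

{"op": "jog_arm", "data": {
  "deltas": [
    [33,-23,-3,-3.4,-1],
    [34,-21,-3,-3.4,-1],
    [35,-19,-3,-3.3,-1],
    [36,-17,-3,-3.4,-1],
    [37,-15,-3,-3.3,-1]
  ]
}}

```text
time_s: 1.47
tcp_pos: [0.3771, -0.4115, 0.2379]
orientation: [0.0, 0.933, 0.361, 0.0]
contact_force: [0.3, -0.5, -0.5]
width: 0.0868
gripper_force: 0.0
```

{"op": "jog_arm", "data": {
  "deltas": [
    [38,-12,-3,-3.4,-1],
    [39,-10,-3,-3.3,-1],
    [39,-8,-2,-3.4,-1],
    [40,-6,-3,-3.4,-1],
    [28,-2,-1,-2.3,-1]
  ]
}}

```text
time_s: 1.88
tcp_pos: [0.4721, -0.2459, 0.2504]
orientation: [0.0, 0.873, 0.487, 0.001]
contact_force: [0.5, 0.0, -0.7]
width: 0.0873
gripper_force: 0.0
```

{"op": "jog_arm", "data": {
  "deltas": [
    [33,-22,0,-2.5,-1],
    [34,-21,0,-2.5,-1],
    [35,-19,0,-2.5,-1],
    [36,-17,0,-2.5,-1],
    [37,-16,0,-2.5,-1]
  ]
}}

```text
time_s: 2.3
tcp_pos: [0.4648, -0.0486, 0.2498]
orientation: [0.0, 0.816, 0.578, 0.0]
contact_force: [1.0, 0.4, 0.1]
width: 0.0869
gripper_force: 0.0
```

{"op": "jog_arm", "data": {
  "deltas": [
    [37,-14,0,-2.5,-1],
    [38,-13,0,-2.5,-1],
    [38,-11,0,-2.5,-1],
    [39,-9,0,-2.5,-1],
    [39,-8,0,-2.4,-1]
  ]
}}

```text
time_s: 2.72
tcp_pos: [0.4594, 0.1506, 0.25]
orientation: [0.0, 0.749, 0.662, 0.0]
contact_force: [0.9, -0.1, -0.4]
width: 0.087
gripper_force: 0.0
```

{"op": "jog_arm", "data": {
  "deltas": [
    [40,-6,0,-2.5,-1],
    [40,-4,0,-2.4,-1],
    [36,-2,0,-2.2,-1],
    [0,0,0,0,-1],
    [0,0,0,0,-1]
  ]
}}

```text
time_s: 3.13
tcp_pos: [0.4566, 0.2677, 0.2495]
orientation: [-0.001, 0.706, 0.708, 0.0]
contact_force: [0.3, -1.5, 0.0]
width: 0.0869
gripper_force: 0.0
```

```bash
python3 - <<'E'
from plan import *
p,a,s=pose();print(p,a,s['time_s'],s['q'])
c=cam('wrist');save(c,'w1.png')
for l in ['tray_handle','tray','shaker_mid','shallot_mid']:
    for o in optics.pinpoint('wrist',l)[:2]: print(l,o['p'],np.round(o['location'],1),onz(c,o['location'],{'tray_handle':.082,'tray':.038,'shaker_mid':.045,'shallot_mid':.035}[l]))
E
```

```text
[0.45661632 0.26769009 0.24953508] 90.22014756790412 3.1333 [ 0.11766725  0.1411537  -0.79505506  1.68448748  0.10172903  1.35882474
 -0.69000427]
tray_handle 0.93 [209.3 268.5] [0.45101716 0.24505559 0.082     ]
tray 0.75 [196.6 270.6] [0.45264188 0.24620621 0.038     ]
```

View pics/w1.png

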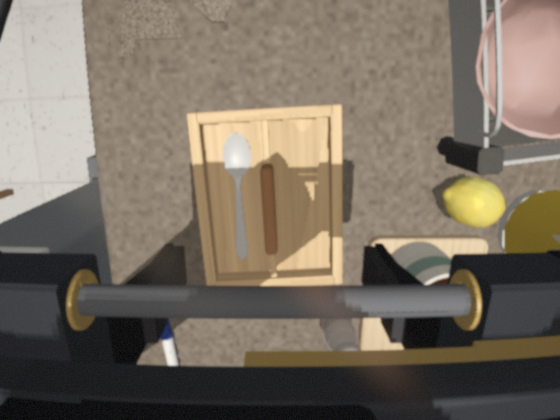

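The wrist picture shows the handle's top from (167, 267) to (252, 271) and the spoon to its left at cols 235–245. The tray's rim corners are near (113, 190), (105, 341) and (285, 341).

```bash
python3 - <<'E'
from plan import *
c=cam('wrist')
a,b=onz(c,(167,267),.096),onz(c,(252,271),.096);print(a,b,np.linalg.norm(a-b),(a+b)/2)
d=a-b;print('handle dir deg',np.degrees(np.arctan2(d[1],d[0])))
k=[onz(c,p,.063) for p in [(113,190),(105,341),(285,341)]];print(k)
for i,j in((0,1),(2,1)): d=k[j]-k[i];print(np.degrees(np.arctan2(d[1],d[0])),np.linalg.norm(d))
for o in optics.pinpoint('wrist','tray_handle'): r1=ray(c,o['location'])
s=cam('scene');d=cam('side')
rs=[r1]+[ray(x,optics.pinpoint(x['name'],'tray_handle')[0]['location']) for x in (s,d)]
X=tri(rs);print(X)
psi=round(float(np.degrees(np.arctan2(*(a-b)[[1,0]]))))
E
```

```text
[0.45149459 0.28400004 0.096     ] [0.45463033 0.20309813 0.096     ] 0.08096265466435673 [0.45306246 0.24354909 0.096     ]
handle dir deg 92.21965956262414
[array([0.37861056, 0.33025727, 0.063     ]), array([0.52063404, 0.33705642, 0.063     ]), array([0.52964875, 0.14992598, 0.063     ])]
2.7408536586189722 0.14218613524183987
92.75800028295122 0.18734744530056013
(array([0.44945448, 0.24592495, 0.08714516]), [np.float64(0.005492992151934153), np.float64(0.004343720609850035), np.float64(0.007840484954251494)])
```

```bash
python3 - <<'E'
from plan import *
p,a=plan([[0.453,0.244,0.12,92.5],[0.453,0.244,0.066,92.5]],-1)
E
```

```text
[[-6, -1, 39, -0.8, -1], [-7, -2, 39, -0.8, -1], [-6, -1, 40, -0.7, -1], [-2, -1, 12, -0.3, -1], [0, 0, 40, 0.0, -1]]
[[0, 0, 14, 0.0, -1]]
end [0.4529 0.244  0.0657] 92.5
```

{"op": "jog_arm", "data": {
  "deltas": [
    [-6,-1,39,-0.8,-1],
    [-7,-2,39,-0.8,-1],
    [-6,-1,39,-0.7,-1],
    [-2,-1,23,-0.3,-1],
    [0,0,23,0.0,-1]
  ],
  "squeeze": 40
}}

```text
time_s: 4.1
tcp_pos: [0.452, 0.243, 0.0846]
orientation: [-0.0, 0.691, 0.723, -0.001]
contact_force: [1.1, 0.7, 0.5]
width: 0.0868
gripper_force: 0.0
```

{"op": "jog_arm", "data": {
  "deltas": [
    [0,0,10,0,-1],
    [0,0,10,0,-1],
    [0,0,0,0,1],
    [0,0,0,0,1],
    [0,0,0,0,1]
  ]
}}

```text
time_s: 4.52
tcp_pos: [0.4536, 0.245, 0.0678]
orientation: [0.0, 0.691, 0.723, 0.001]
contact_force: [-0.9, -0.5, 0.5]
width: 0.0741
gripper_force: 0.0
```

{"op": "jog_arm", "data": {
  "deltas": [
    [0,0,0,0,1],
    [0,0,0,0,1],
    [0,0,0,0,1],
    [0,0,0,0,1],
    [0,0,0,0,1]
  ]
}}

```text
time_s: 4.93
tcp_pos: [0.4529, 0.2443, 0.0668]
orientation: [0.0, 0.691, 0.723, 0.0]
contact_force: [0.1, 0.2, -1.0]
width: 0.0418
gripper_force: 0.0
```

{"op": "jog_arm", "data": {
  "deltas": [
    [0,0,0,0,1],
    [0,0,0,0,1],
    [0,0,0,0,1],
    [0,0,0,0,1],
    [0,0,0,0,1]
  ]
}}

```text
time_s: 5.35
tcp_pos: [0.4527, 0.2443, 0.0665]
orientation: [-0.0, 0.691, 0.723, -0.0]
contact_force: [-0.1, -0.4, 0.6]
width: 0.0117
gripper_force: 40.0
```

{"op": "jog_arm", "data": {
  "deltas": [
    [0,0,0,0,1],
    [0,0,-6,0,1],
    [0,0,-10,0,1],
    [0,0,-10,0,1],
    [0,0,-14,0,1]
  ]
}}

```text
time_s: 5.77
tcp_pos: [0.4525, 0.2442, 0.1073]
orientation: [-0.0, 0.691, 0.723, -0.0]
contact_force: [1.0, -0.5, -2.4]
width: 0.0117
gripper_force: 40.0
```

```bash
python3 - <<'E'
from plan import *
p,a=plan([[0.4525,0.244,0.16,92.5],[0.43,0.005,0.16,90],[0.43,0.005,0.045,90]],1,25)
E
```

```text
[[0, 0, -25, 0.0, 1], [0, 0, -25, 0.1, 1], [0, 0, -3, -0.0, 1], [-25, -3, 0, 0.3, 1], [-25, -3, 0, 0.3, 1]]
[[-25, -3, 0, 0.2, 1], [-25, -3, 0, 0.3, 1], [-25, -3, 0, 0.2, 1], [-25, -3, 0, 0.3, 1], [-25, -3, 0, 0.2, 1]]
[[-25, -3, 0, 0.3, 1], [-25, -3, 0, 0.2, 1], [-14, -1, 0, 0.2, 1], [0, 0, 25, -0.0, 1], [0, 0, 25, -0.0, 1]]
[[0, 0, 25, -0.0, 1], [0, 0, 25, -0.0, 1], [0, 0, 15, -0.0, 1]]
end [0.4301 0.0047 0.0453] 90.0
```

{"op": "jog_arm", "data": {
  "deltas": [
    [0,0,-18,0.0,1],
    [0,0,-20,0,1],
    [0,0,-15,0,1],
    [-15,-3,0,0.3,1],
    [-25,-3,0,0.3,1]
  ]
}}

```text
time_s: 6.18
tcp_pos: [0.4487, 0.2069, 0.1619]
orientation: [0.0, 0.693, 0.721, 0.002]
contact_force: [-0.3, 0.1, -2.8]
width: 0.0113
gripper_force: 40.0
```

{"op": "jog_arm", "data": {
  "deltas": [
    [-25,-3,0,0.2,1],
    [-25,-3,0,0.3,1],
    [-25,-3,0,0.2,1],
    [-25,-3,0,0.3,1],
    [-25,-3,0,0.2,1]
  ]
}}

```text
time_s: 6.6
tcp_pos: [0.4366, 0.0779, 0.1607]
orientation: [0.001, 0.702, 0.712, 0.001]
contact_force: [0.9, -0.8, -2.0]
width: 0.0116
gripper_force: 40.0
```

{"op": "jog_arm", "data": {
  "deltas": [
    [-25,-3,0,0.3,1],
    [-25,-3,0,0.2,1],
    [-15,-1,0,0.2,1],
    [-9,0,0,0,1],
    [0,0,0,0,1]
  ]
}}

```text
time_s: 7.02
tcp_pos: [0.4306, 0.0032, 0.1603]
orientation: [0.001, 0.707, 0.707, 0.0]
contact_force: [0.0, 0.3, -1.8]
width: 0.0117
gripper_force: 40.0
```

```bash
python3 - <<'E'
from plan import *
p,a,s=pose();print(p,a,s['q'],s['contact_force'])
c=cam('wrist');save(c,'w2.png')
rs={}
for l in ['shaker_mid','shallot_mid']:
    for o in optics.pinpoint('wrist',l)[:2]: print(l,o['p'],np.round(o['location'],1),onz(c,o['location'],{'shaker_mid':.045,'shallot_mid':.035}[l]))
s=cam('scene');save(s,'s2.png')
E
```

```text
[0.4305524  0.00315284 0.16034527] 89.93624676717855 [ 0.47170854 -0.0493686  -0.5586339   2.02590233 -0.02788253  1.15668107
 -0.07629466] [ 0.0139964   0.28317128 -1.81864787]
```

View pics/s2.png

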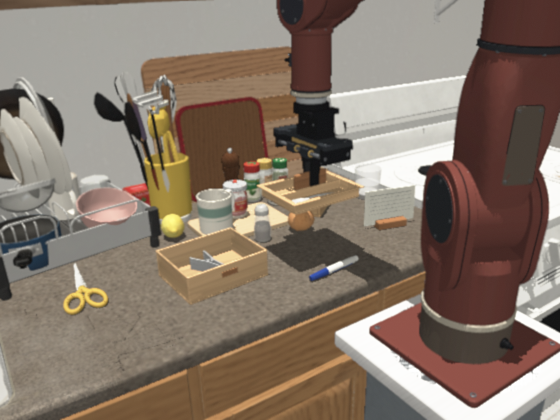

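The tray hangs level under the gripper at about (190, 310), and the clip is visible in the open box at (262, 208). I'll back it off a little from the shallot and set it down.

{"op": "jog_arm", "data": {
  "deltas": [
    [0,-4,20,0,1],
    [0,-4,25,0,1],
    [0,0,25,0,1],
    [0,0,25,0,1],
    [0,0,18,0,1]
  ]
}}

```text
time_s: 7.63
tcp_pos: [0.4216, 0.006, 0.0449]
orientation: [-0.001, 0.706, 0.708, -0.0]
contact_force: [-1.2, -0.3, -3.2]
width: 0.0119
gripper_force: 40.0
```

{"op": "jog_arm", "data": {
  "deltas": [
    [0,0,10,0,1],
    [0,0,5,0,1],
    [0,0,2,0,1],
    [0,0,1,0,1],
    [0,0,0,0,1]
  ]
}}

```text
time_s: 8.05
tcp_pos: [0.4231, 0.0049, 0.0293]
orientation: [0.0, 0.707, 0.708, 0.0]
contact_force: [-0.5, -0.3, -3.7]
width: 0.0113
gripper_force: 40.0
```

{"op": "jog_arm", "data": {
  "deltas": [
    [0,0,1,0,1],
    [0,0,1,0,1],
    [0,0,0,0,1]
  ]
}}

```text
time_s: 8.3
tcp_pos: [0.4232, 0.0047, 0.0284]
orientation: [0.001, 0.707, 0.707, 0.0]
contact_force: [-7.1, 0.6, 19.3]
width: 0.0119
gripper_force: 40.0
```

Landed. Opening and lifting.

{"op": "jog_arm", "data": {
  "deltas": [
    [0,0,0,0,-1],
    [0,0,0,0,-1],
    [0,0,0,0,-1],
    [0,0,0,0,-1],
    [0,0,0,0,-1]
  ]
}}

```text
time_s: 8.72
tcp_pos: [0.4224, 0.0047, 0.0267]
orientation: [0.0, 0.707, 0.708, 0.0]
contact_force: [0.3, 1.2, -0.2]
width: 0.0373
gripper_force: 0.0
```

{"op": "jog_arm", "data": {
  "deltas": [
    [0,0,-15,0,-1],
    [0,0,-25,0,-1],
    [0,0,-35,0,-1],
    [0,0,-40,0,-1],
    [0,0,-40,0,-1]
  ]
}}

```text
time_s: 9.13
tcp_pos: [0.4216, 0.0049, 0.1831]
orientation: [-0.0, 0.707, 0.708, -0.0]
contact_force: [1.6, -1.1, -0.2]
width: 0.0705
gripper_force: 0.0
```

```bash
python3 - <<'E'
from plan import *
p,a,s=pose();print(p,a,s['contact_force'])
plan([[0.45,0.265,0.23,90]],-1)
E
```

```text
[0.42156979 0.00493864 0.18305138] 90.09660044238902 [ 1.63553046 -1.07371732 -0.19511105]
[[39, 4, -7, 0.0, -1], [39, 4, -7, 0.0, -1], [39, 4, -7, 0.0, -1], [39, 5, -7, 0.0, -1], [39, 4, -7, 0.0, -1]]
[[39, 5, -7, 0.1, -1], [26, 3, -5, -0.0, -1]]
end [0.4502 0.265  0.2301] 90.0
```

{"op": "jog_arm", "data": {
  "deltas": [
    [39,4,-7,0.0,-1],
    [39,4,-7,0.0,-1],
    [39,4,-7,0.0,-1],
    [39,5,-7,0.0,-1],
    [39,4,-7,0.0,-1]
  ]
}}

```text
time_s: 9.55
tcp_pos: [0.4431, 0.2014, 0.2173]
orientation: [0.0, 0.707, 0.707, 0.0]
contact_force: [1.1, -0.1, -0.1]
width: 0.0867
gripper_force: 0.0
```

{"op": "jog_arm", "data": {
  "deltas": [
    [39,5,-7,0.1,-1],
    [26,3,-5,0,-1],
    [0,0,0,0,-1],
    [0,0,0,0,-1]
  ]
}}

```text
time_s: 9.88
tcp_pos: [0.4506, 0.2665, 0.2285]
orientation: [-0.001, 0.706, 0.708, 0.0]
contact_force: [0.7, -1.0, 0.8]
width: 0.0871
gripper_force: 0.0
```

```bash
python3 - <<'E'
from plan import *
np.set_printoptions(precision=4,suppress=True)
p,a,s=pose();print(p,a)
cs={n:cam(n) for n in('wrist','scene','side')}
save(cs['wrist'],'w3.png')
for l in ['clip','clip_pivot','clip_grip','clip_tip_a','clip_tip_b','box','tray']:
    rs=[]
    for n,c in cs.items():
        o=optics.pinpoint(n,l)
        if o: rs.append(ray(c,o[0]['location'])); print(l,n,round(o[0]['p'],2),np.round(o[0]['location'],1), onz(c,o[0]['location'],{'clip':.004,'box':0,'tray':0}.get(l,.018)))
    if len(rs)>1: print('   ',*tri(rs))
E
```

```text
[0.4506 0.2665 0.2285] 90.16096817090859
clip wrist 0.82 [193.4 285.6] [0.4629 0.2454 0.004 ]
clip scene 0.59 [271.2 213.5] [0.4585 0.2432 0.004 ]
clip side 0.94 [293.3 284.7] [0.4633 0.2457 0.004 ]
    [0.463  0.243  0.0011] [np.float64(0.0015949523488795342), np.float64(0.0017095145789707152), np.float64(0.00039434245939508675)]
clip_pivot wrist 0.63 [199.2 283.4] [0.4602 0.2425 0.018 ]
clip_pivot scene 0.75 [264.  211.6] [0.466  0.2429 0.018 ]
clip_pivot side 0.69 [287.7 281.4] [0.4712 0.2414 0.018 ]
    [0.4657 0.2426 0.0185] [np.float64(0.005526383343619736), np.float64(0.0005124465475814048), np.float64(0.005552483919476022)]
clip_grip wrist 0.8 [188.2 314.5] [0.4929 0.2546 0.018 ]
clip_grip scene 0.83 [261.5 201. ] [0.4893 0.2568 0.018 ]
clip_grip side 0.92 [291.8 273.8] [0.4883 0.2547 0.018 ]
    [0.4906 0.2553 0.0179] [np.float64(0.0024104605967461734), np.float64(0.0011660903873284352), np.float64(0.002367871490527652)]
clip_tip_a wrist 0.9 [208.2 246.7] [0.4209 0.2323 0.018 ]
clip_tip_a scene 0.85 [267.8 227.5] [0.4317 0.2227 0.018 ]
clip_tip_a side 0.87 [284.6 301. ] [0.4
[... 250 characters left out ...]
 0.2227 0.018 ]
clip_tip_b side 0.87 [284.6 301. ] [0.4259 0.23   0.018 ]
    [0.4232 0.2308 0.0217] [np.float64(0.003249899752966683), np.float64(0.004295423970112522), np.float64(0.003338534118306852)]
box wrist 0.61 [189.4 272.7] [0.4487 0.2489 0.    ]
box side 0.86 [293.3 289.5] [0.4522 0.2417 0.    ]
    [0.4505 0.2514 0.0106] [np.float64(0.0017477769036965117), np.float64(0.0017477769036964496)]
tray wrist 0.69 [368.4 253.1] [0.4235 0.0072 0.    ]
tray scene 0.71 [246.5 315.3] [ 0.4322 -0.0065  0.    ]
tray side 0.64 [211.5 262.1] [ 0.5349 -0.0703  0.    ]
    [ 0.4721 -0.0253 -0.0042] [np.float64(0.054409516803645315), np.float64(0.018082970867126708), np.float64(0.06803750171385087)]
```

View pics/w3.png

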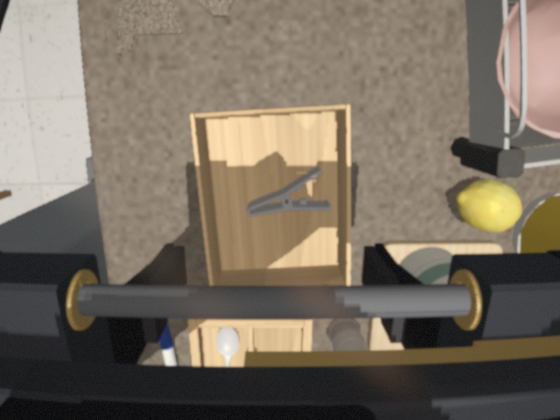

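The wrist picture shows the clip: jaw tip at (210, 250), hinge at (201, 287), handle ends at (172, 318) and (205, 328). The tray stands at the lower left with its spoon.

```bash
python3 - <<'E'
from plan import *
c=cam('wrist')
t,h,e1,e2=[onz(c,p,.032) for p in((210,250),(201,287),(172,318),(205,328))]
m=(e1+e2)/2
print(t,h,m,np.linalg.norm(t-h),np.linalg.norm(m-h),np.linalg.norm(e1-e2))
for u,v in((m,t),(h,t),(m,h)): print(np.degrees(np.arctan2(*(v-u)[[1,0]])))
plan([[.49,.254,.15,20]],-0.4)
E
```

```text
[0.42586629 0.23259326 0.032     ] [0.46404122 0.24222849 0.032     ] [0.50069028 0.25520481 0.032     ] 0.03937211295801655 0.03887851182100788 0.03636095655865008
-163.18536910733783
-165.83458811076727
-160.50249120092812
[[-1, 4, 8, 7.0, -0.4], [-1, 4, 8, 7.0, -0.4], [0, 4, 8, 7.0, -0.4], [0, 4, 8, 7.0, -0.4], [1, 4, 8, 7.0, -0.4]]
[[1, 4, 8, 7.0, -0.4], [2, 3, 8, 7.0, -0.4], [2, 3, 8, 7.0, -0.4], [3, 3, 7, 7.0, -0.4], [3, 3, 8, 7.0, -0.4]]
end [0.4896 0.2538 0.1496] 20.0
```

{"op": "jog_arm", "data": {
  "deltas": [
    [-1,4,8,7,-0.4],
    [-1,4,8,7,-0.4],
    [0,4,8,7,-0.4],
    [0,4,8,7,-0.4],
    [1,4,8,7,-0.4]
  ],
  "squeeze": 25
}}

```text
time_s: 11.55
tcp_pos: [0.4707, 0.2587, 0.1882]
orientation: [0.0, 0.889, 0.459, -0.0]
contact_force: [0.3, 0.3, 0.4]
width: 0.0642
gripper_force: 0.0
```

{"op": "jog_arm", "data": {
  "deltas": [
    [1,4,8,7,-0.4],
    [2,3,8,7,-0.4],
    [2,3,8,7,-0.4],
    [3,3,7,7,-0.4],
    [3,3,8,7,-0.4]
  ]
}}

```text
time_s: 11.97
tcp_pos: [0.4899, 0.2538, 0.1493]
orientation: [-0.0, 0.985, 0.17, 0.0]
contact_force: [0.1, 0.1, 0.3]
width: 0.0611
gripper_force: 0.0
```

{"op": "jog_arm", "data": {
  "deltas": [
    [0,0,0,1,-0.4],
    [0,0,0,1,-0.4],
    [0,0,0,0,-0.4]
  ]
}}

```text
time_s: 12.22
tcp_pos: [0.4895, 0.2541, 0.15]
orientation: [-0.0, 0.988, 0.157, 0.0]
contact_force: [-0.1, -0.1, 0.4]
width: 0.0608
gripper_force: 0.0
```

```bash
python3 - <<'E'
from plan import *
np.set_printoptions(precision=4,suppress=True)
p,a,s=pose();print(p,a,s['width'],s['q'][6])
c=cam('wrist'); save(c,'w4.png')
for l in ['clip','clip_pivot','clip_grip','clip_tip_a','box']:
    for o in optics.pinpoint('wrist',l)[:1]: print(l,round(o['p'],2),np.round(o['location'],1), onz(c,o['location'],{'clip':.004,'box':0}.get(l,.018)))
print('tcp below',proj(c,[p[0],p[1],.018]))
E
```

```text
[0.4895 0.2541 0.15  ] 18.116147294998285 0.060754945361952785 -1.9504303640868472
clip 0.84 [220.6 273. ] [0.464  0.2455 0.004 ]
clip_pivot 0.62 [272.7 271.9] [0.4214 0.2326 0.018 ]
clip_grip 0.73 [196.1 276. ] [0.4897 0.2513 0.018 ]
clip_tip_a 0.91 [271.1 272.2] [0.423  0.2328 0.018 ]
box 0.72 [230.6 268. ] [0.4522 0.2465 0.    ]
tcp below [[195.3326 272.6622]]
```

View pics/w4.png

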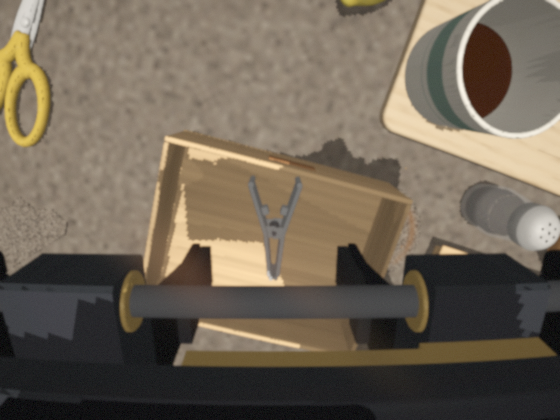

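The wrist picture shows the clip in line with the fingers: handle ends at (182, 252) and (182, 300), jaw tip at (275, 272). The box walls are clear of both fingers, so I'll go down and squeeze.

{"op": "jog_arm", "data": {
  "deltas": [
    [-2,2,35,1.5,-0.4],
    [0,0,35,0,-0.4],
    [0,0,30,0,-0.4],
    [0,0,20,0,-0.4],
    [0,0,12,0,-0.4]
  ]
}}

```text
time_s: 12.93
tcp_pos: [0.487, 0.2505, 0.0151]
orientation: [0.0, 0.99, 0.144, -0.002]
contact_force: [-0.1, -0.0, 0.3]
width: 0.0609
gripper_force: 0.0
```

{"op": "jog_arm", "data": {
  "deltas": [
    [0,0,6,0,-0.4],
    [0,0,4,0,-0.4],
    [0,0,0,0,-0.4],
    [0,0,0,0,1],
    [0,0,0,0,1]
  ]
}}

```text
time_s: 13.35
tcp_pos: [0.4891, 0.2517, 0.0088]
orientation: [-0.0, 0.99, 0.143, 0.001]
contact_force: [-0.4, 0.6, -0.6]
width: 0.0539
gripper_force: 0.0
```

{"op": "jog_arm", "data": {
  "deltas": [
    [0,0,0,0,1],
    [0,0,0,0,1],
    [0,0,0,0,1],
    [0,0,0,0,1],
    [0,0,0,0,1]
  ]
}}

```text
time_s: 13.77
tcp_pos: [0.4889, 0.2515, 0.0082]
orientation: [-0.0, 0.99, 0.143, 0.001]
contact_force: [0.7, -0.1, 5.9]
width: 0.0225
gripper_force: 6.5
```

{"op": "jog_arm", "data": {
  "deltas": [
    [0,0,0,0,1],
    [0,0,0,0,1],
    [0,0,0,0,1]
  ]
}}

```text
time_s: 14.02
tcp_pos: [0.4889, 0.2516, 0.0082]
orientation: [-0.0, 0.99, 0.143, 0.001]
contact_force: [0.7, 0.8, 6.5]
width: 0.0173
gripper_force: 25.0
```

{"op": "jog_arm", "data": {
  "deltas": [
    [0,0,-10,0,1],
    [0,0,-20,0,1],
    [0,0,-30,0,1],
    [0,0,-40,0,1],
    [0,0,-40,0,1]
  ]
}}

```text
time_s: 14.43
tcp_pos: [0.487, 0.2509, 0.1488]
orientation: [0.0, 0.99, 0.144, -0.001]
contact_force: [1.5, 1.3, -0.7]
width: 0.0175
gripper_force: 25.0
```

{"op": "jog_arm", "data": {
  "deltas": [
    [0,0,-40,0,1],
    [0,0,-40,0,1],
    [0,0,0,0,1]
  ]
}}

```text
time_s: 14.68
tcp_pos: [0.4906, 0.2534, 0.2361]
orientation: [-0.001, 0.99, 0.143, 0.005]
contact_force: [0.6, 1.4, -0.0]
width: 0.0171
gripper_force: 25.0
```

```bash
python3 - <<'E'
from plan import *
p,a,s=pose();print(p,a,s['width'],s['gripper_force'],s['contact_force'])
plan([[.465,.02,.25,56],[0.44,-.20,.25,78]],1)
E
```

```text
[0.49060155 0.25341922 0.23611479] 16.500535019990476 0.01709548834735353 24.999391953460872 [ 0.57405072  1.43923313 -0.02105415]
[[-15, 37, -2, -6.7, 1], [-20, 35, -2, -6.7, 1], [-24, 32, -3, -6.7, 1], [-27, 29, -2, -6.8, 1], [-30, 26, -3, -6.7, 1]]
[[-29, 19, -2, -5.9, 1], [-35, 19, 0, -4.0, 1], [-37, 16, 0, -4.0, 1], [-38, 13, 0, -3.9, 1], [-39, 11, 0, -4.0, 1]]
[[-39, 8, 0, -4.0, 1], [-21, 3, 0, -2.1, 1]]
end [ 0.4403 -0.1999  0.2501] 78.0
```

{"op": "jog_arm", "data": {
  "deltas": [
    [-15,37,-2,-6.7,1],
    [-20,35,-2,-6.7,1],
    [-24,32,-3,-6.7,1],
    [-27,29,-2,-6.8,1],
    [-30,26,-3,-6.7,1]
  ]
}}

```text
time_s: 15.1
tcp_pos: [0.4644, 0.0771, 0.2382]
orientation: [0.0, 0.92, 0.391, -0.0]
contact_force: [0.3, -0.4, -0.3]
width: 0.0173
gripper_force: 25.0
```

{"op": "jog_arm", "data": {
  "deltas": [
    [-29,19,-2,-5.9,1],
    [-35,19,0,-4.0,1],
    [-37,16,0,-4.0,1],
    [-38,13,0,-3.9,1],
    [-39,11,0,-4.0,1]
  ]
}}

```text
time_s: 15.52
tcp_pos: [0.4276, -0.1145, 0.2405]
orientation: [0.0, 0.83, 0.557, -0.0]
contact_force: [0.4, 0.8, 0.1]
width: 0.0173
gripper_force: 25.0
```

{"op": "jog_arm", "data": {
  "deltas": [
    [-39,8,0,-4,1],
    [-21,3,0,-2,1],
    [0,0,0,0,1],
    [0,0,0,0,1]
  ]
}}

```text
time_s: 15.85
tcp_pos: [0.4168, -0.1736, 0.2402]
orientation: [-0.0, 0.802, 0.597, -0.0]
contact_force: [0.2, 0.6, -0.2]
width: 0.0174
gripper_force: 25.0
```

```bash
python3 - <<'E'
from plan import *
np.set_printoptions(precision=4,suppress=True)
p,a,s=pose();print(p,a,s['width'],s['gripper_force'])
cs={n:cam(n) for n in('wrist','scene','side')}
save(cs['wrist'],'w5.png')
Z={'card_stand':0,'card_edge_left':.07,'card_edge_right':.07}
for l in ['card_edge_left','card_edge_right','card_stand','clip_pivot','clip_tip_a','clip_tip_b','clip_grip']:
    rs=[]
    for n,c in cs.items():
        for o in optics.pinpoint(n,l)[:2]:
            print(l,n,round(o['p'],2),np.round(o['location'],1), onz(c,o['location'],Z.get(l,p[2]+.011)))
        o=optics.pinpoint(n,l)
        if o: rs.append(ray(c,o[0]['location']))
    if len(rs)>1: print('   ',*tri(rs))
E
```

```text
[ 0.4168 -0.1736  0.2402] 73.33565119766733 0.017391966870145333 24.999368980061263
card_edge_left wrist 0.62 [169.5 294.2] [ 0.4389 -0.1647  0.07  ]
card_edge_left scene 0.57 [204.5 361.8] [ 0.4361 -0.1489  0.07  ]
card_edge_left side 0.68 [170.4 291.8] [ 0.4519 -0.1831  0.07  ]
    [ 0.4458 -0.1636  0.0718] [np.float64(0.006918726059134057), np.float64(0.009327498313195385), np.float64(0.010787534336733108)]
card_edge_right wrist 0.22 [167.3 292.7] [ 0.4382 -0.1623  0.07  ]
card_edge_right scene 0.77 [195.5 411.3] [ 0.4079 -0.2889  0.07  ]
card_edge_right side 0.6 [151.2 307.9] [ 0.4017 -0.2995  0.07  ]
    [ 0.4008 -0.2008  0.1058] [np.float64(0.05785928256584136), np.float64(0.05488600013776923), np.float64(0.018606896579551915)]
card_stand wrist 0.76 [214.5 293.2] [ 0.4237 -0.2285  0.    ]
card_stand scene 0.68 [226.1 389.9] [ 0.4135 -0.226   0.    ]
card_stand side 0.68 [227.9 253.5] [0.554  0.0046 0.    ]
card_stand side 0.64 [179.6 301.2] [ 0.4212 -0.2408  0.    ]
    [ 0.4909 -0.2456 -0.0973] [np.float64(0.07166554696571384), np.float64(0.07296194897861884), np.float64(0.117
[... 696 characters left out ...]
4044), np.float64(0.0024446997097923424)]
clip_tip_b scene 0.82 [125.2 402.4] [ 0.427  -0.2601  0.2512]
clip_tip_b scene 0.68 [130.  410.7] [ 0.3831 -0.2427  0.2512]
clip_tip_b side 0.68 [106.  310.1] [ 0.4038 -0.2423  0.2512]
clip_tip_b side 0.58 [227.7 299. ] [0.4381 0.3054 0.2512]
    [ 0.4039 -0.2349  0.2572] [np.float64(0.0024446997097924044), np.float64(0.0024446997097923424)]
clip_grip wrist 0.74 [277.5 257.6] [ 0.4084 -0.1743  0.2512]
clip_grip scene 0.73 [134.7 381.6] [ 0.3921 -0.1601  0.2512]
clip_grip side 0.72 [113.7 305.9] [ 0.4167 -0.1905  0.2512]
    [ 0.4117 -0.1777  0.2499] [np.float64(0.004516896497111704), np.float64(0.005602777862219501), np.float64(0.008436526897322107)]
```

View pics/w5.png

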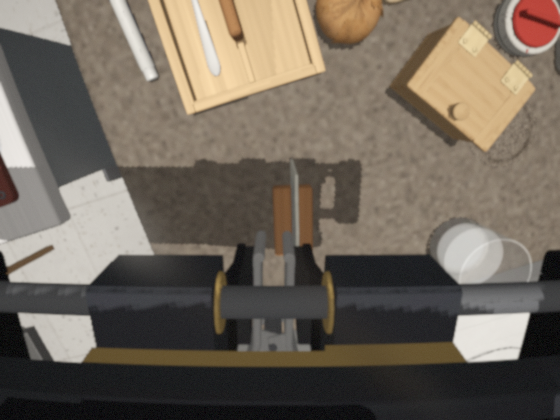

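The wrist picture shows the squeezed clip's handles near cols 260–288 at rows 235–345. The card's top edge runs from about (158, 293) down to (235, 297) over its block, whose corners are near (187, 275) and (187, 311). I'll zoom in for the card's line.

```bash
python3 - <<'E'
import cv2
i=cv2.imread('pics/w5.png')[145:255,250:340]
cv2.imwrite('pics/w5c.png',cv2.resize(i,None,fx=5,fy=5,interpolation=cv2.INTER_CUBIC))
E
```

```text
(no output)
```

View pics/w5c.png

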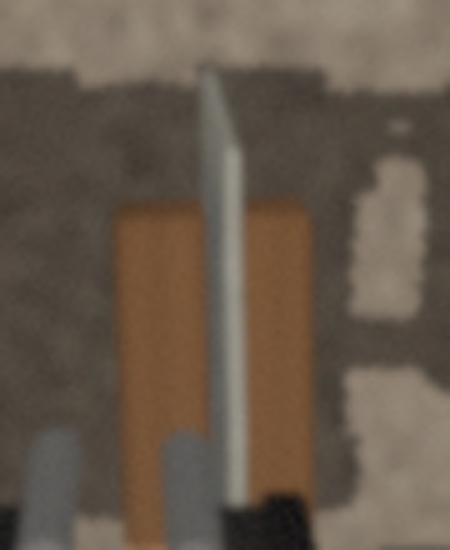

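The crop shows the card's top corner at crop (148, 234), with its top edge running to (500, 237). The lower end of its upright edge is at (68, 208).

```bash
python3 - <<'E'
from plan import *
p,a,s=pose();c=cam('wrist')
f=lambda r,k:(145+r/5-.4,250+k/5-.4)
A=onz(c,f(148,234),.1);B=onz(c,f(500,237),.1);d=A-B
print('top corner',A,B,np.degrees(np.arctan2(d[1],d[0])),'low end @.02',onz(c,f(68,208),.02))
for u,v in((f(205,118),f(510,125)),(f(205,310),f(490,313))):
    x,y=onz(c,u,.02),onz(c,v,.02);print(x,y,np.degrees(np.arctan2(*(x-y)[[1,0]])))
d=onz(c,f(205,118),.02);e=onz(c,f(205,310),.02);print('block front mid',(d+e)/2,np.linalg.norm(d-e))
r=np.radians(a);X=np.array([np.cos(r),np.sin(r)])
print('pose',p,a)
E
```

```text
top corner [ 0.44014393 -0.16300566  0.1       ] [ 0.42354867 -0.22497582  0.1       ] 75.00827944701814 low end @.02 [ 0.43999651 -0.16114875  0.02      ]
[ 0.41323629 -0.18428698  0.02      ] [ 0.39461012 -0.2527829   0.02      ] 74.78734843201275
[ 0.45311091 -0.19605936  0.02      ] [ 0.43687159 -0.26024623  0.02      ] 75.80205624709377
block front mid [ 0.4331736  -0.19017317  0.02      ] 0.04157613045874039
pose [ 0.41742644 -0.17305843  0.2402558 ] 73.49804590522803
```

```bash
python3 - <<'E'
from plan import *
plan([[.4645,-.07,.24,75.2],[.4645,-.07,.06,75.2]],1)
E
```

```text
[[40, 6, 0, -0.6, 1], [40, 6, 0, -0.6, 1], [32, 5, 0, -0.5, 1], [0, 0, 40, -0.0, 1], [0, 0, 40, -0.0, 1]]
[[0, 0, 40, -0.0, 1], [0, 0, 40, -0.0, 1], [0, 0, 20, -0.0, 1]]
end [ 0.4645 -0.0701  0.0603] 75.2
```

{"op": "jog_arm", "data": {
  "deltas": [
    [40,6,0,-0.6,1],
    [40,6,0,-0.6,1],
    [32,5,0,-0.5,1],
    [0,0,35,0,1],
    [0,0,35,0,1]
  ]
}}

```text
time_s: 18.57
tcp_pos: [0.4668, -0.0679, 0.1711]
orientation: [0.002, 0.791, 0.612, 0.002]
contact_force: [-0.0, -1.4, -0.7]
width: 0.0169
gripper_force: 25.0
```

{"op": "jog_arm", "data": {
  "deltas": [
    [0,0,35,0,1],
    [0,0,35,0,1],
    [0,0,25,0,1],
    [0,0,15,0,1],
    [0,0,0,0,1]
  ]
}}

```text
time_s: 18.98
tcp_pos: [0.4621, -0.0698, 0.057]
orientation: [-0.002, 0.792, 0.61, -0.002]
contact_force: [0.0, -0.2, -0.1]
width: 0.0172
gripper_force: 25.0
```

```bash
python3 - <<'E'
from plan import *
np.set_printoptions(precision=4,suppress=True)
p,a,s=pose();print(p,a,s['width'],s['gripper_force'])
for n in('scene','side'):
    c=cam(n)
    i=proj(c,[.445,-.14,.07])[0].astype(int)
    k=c['img'][i[0]-45:i[0]+45,i[1]-50:i[1]+50]; cv2.imwrite(f'pics/{n}6.png',cv2.resize(k,(400,360),interpolation=cv2.INTER_CUBIC)); print(n,i)
    for l in('clip_pivot','clip_tip_a'):
        for o in optics.pinpoint(n,l)[:2]: print(l,n,round(o['p'],2),np.round(o['location'],1),onz(c,o['location'],p[2]+.011))
cv2.imwrite('pics/c6.png',np.hstack([cv2.imread('pics/scene6.png'),cv2.imread('pics/side6.png')]))
plan([[.4543,-.1084,.06,75.2]],1,10)
E
```

```text
[ 0.4621 -0.0698  0.057 ] 75.20556558426154 0.017150605375400235 24.999237216543406
scene [204 356]
clip_pivot scene 0.95 [211.4 347. ] [ 0.428  -0.0959  0.068 ]
clip_tip_a scene 0.95 [203.  352.9] [ 0.4598 -0.1409  0.068 ]
clip_tip_a scene 0.82 [206.7 362.6] [ 0.4282 -0.1446  0.068 ]
side [178 294]
clip_pivot side 0.65 [187.8 287.8] [ 0.4625 -0.094   0.068 ]
clip_tip_a side 0.6 [177.9 289. ] [ 0.4597 -0.1451  0.068 ]
clip_tip_a side 0.55 [178.2 295.7] [ 0.4402 -0.1442  0.068 ]
[[-10, 0, 0, -0.0, 1], [-10, 0, 1, -0.0, 1], [-10, -1, 0, -0.0, 1], [-10, 0, 1, -0.0, 1]]
end [ 0.4544 -0.1087  0.0596] 75.2
```

View pics/c6.png

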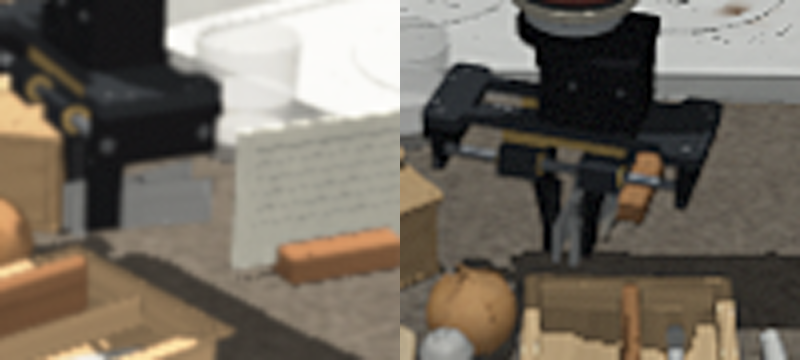

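The crops show the clip's open jaws just short of the card's left edge, at the right height. The card is upright and untouched, and the tray is below. I'll advance slowly.

{"op": "jog_arm", "data": {
  "deltas": [
    [-8,0,0,0,1],
    [-8,0,0,0,1],
    [-8,1,0,0,1],
    [-7,1,-1,0,1],
    [-6,0,0,0,1]
  ]
}}

```text
time_s: 19.7
tcp_pos: [0.457, -0.1079, 0.0615]
orientation: [0.0, 0.793, 0.61, -0.0]
contact_force: [-0.2, 0.4, -1.0]
width: 0.0175
gripper_force: 25.0
```

{"op": "jog_arm", "data": {
  "deltas": [
    [0,0,0,0,1],
    [0,0,0,0,1],
    [0,0,0,0,1],
    [0,0,0,0,1]
  ]
}}

```text
time_s: 20.03
tcp_pos: [0.4571, -0.106, 0.0612]
orientation: [0.0, 0.792, 0.61, -0.0]
contact_force: [-0.6, 0.5, -1.3]
width: 0.0171
gripper_force: 25.0
```

```bash
python3 - <<'E'
from plan import *
np.set_printoptions(precision=4,suppress=True)
p,a,s=pose();print(p,a,s['width'],s['gripper_force'],s['contact_force'],s['time_s'])
yv=np.array([.2555,.9668]);xv=np.array([.9668,-.2555]);E0=np.array([.440,-.1625])
d=p[:2]-E0;print('tcp card frame: beyond edge',d@yv,'lateral',d@xv)
for n in('scene','side'):
    c=cam(n)
    i=proj(c,[.445,-.15,.07])[0].astype(int)
    k=c['img'][i[0]-36:i[0]+36,i[1]-40:i[1]+40]; cv2.imwrite(f'pics/{n}7.png',cv2.resize(k,(400,360),interpolation=cv2.INTER_CUBIC))
    for l in('clip_pivot','clip_tip_a','card_edge_left'):
        for o in optics.pinpoint(n,l)[:2]:
            X=onz(c,o['location'],.07)[:2]-E0; print(l,n,round(o['p'],2),np.round(o['location'],1),'lat',X@xv,'y',X@yv)
cv2.imwrite('pics/c7.png',np.hstack([cv2.imread('pics/scene7.png'),cv2.imread('pics/side7.png')]))
E
```

```text
[ 0.4571 -0.106   0.0612] 75.22803404158252 0.017063101299599405 24.999319973867387 [-0.6003  0.4884 -1.3423] 20.0333
tcp card frame: beyond edge 0.05895702812083184 lateral 0.0020811794179923194
clip_pivot scene 0.78 [208.2 355.9] lat -0.022924784263853682 y 0.03549994594088619
clip_tip_a scene 0.74 [199.9 364.7] lat 0.016971156423046543 y -0.0077162879962931925
clip_tip_a scene 0.68 [200.2 374.2] lat 0.0067462875639168265 y -0.028645195085597683
card_edge_left scene 0.81 [203.7 362.1] lat -0.002915869989518403 y 0.009243248293084911
card_edge_left scene 0.35 [207.4 347.8] lat -0.011517653346291977 y 0.05138789560853899
clip_pivot side 0.69 [177.2 291.5] lat 0.007889421919641544 y 0.01914278341934538
clip_tip_a side 0.55 [171.2 297.9] lat -0.0016811342200907472 y -0.017850963856769916
clip_tip_a side 0.41 [173.7 294.4] lat 0.004699310295330988 y -0.0015375819650535634
```

View pics/c7.png

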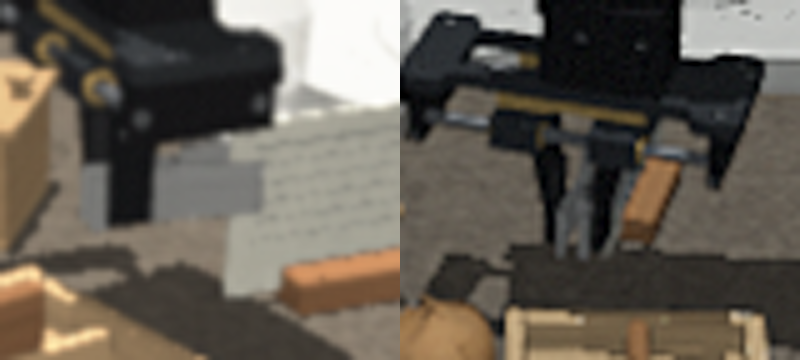

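```bash
python3 - <<'E'
from plan import *
np.set_printoptions(precision=1,suppress=True)
p,a,s=pose()
yv=np.array([.2555,.9668]);xv=np.array([.9668,-.2555]);E0=np.array([.440,-.1625])
P=lambda y,l,z:[*(E0+yv*y+xv*l),z]
T=lambda y,l,z:[*(p[:2]+yv*y+xv*l),z]
for n in('side','scene'):
    c=cam(n);i=proj(c,[.445,-.15,.07])[0].astype(int)
    f=lambda X:((proj(c,X)[0]-[i[0]-36,i[1]-40])*5)+([0,400] if n=='side' else [0,0])
    print(n,'card edge z .1,.06,.02',f(P(0,0,.1)),f(P(0,0,.06)),f(P(0,0,.02)),'block front L/R top',f(P(-.03,-.022,.02)),f(P(-.03,.022,.02)))
    print('  handle ends low L/R',f(T(.014,-.009,.057)),f(T(.014,.009,.057)),'tip near low/top (70,76 ahead)',f(T(-.070,-.013,.057)),f(T(-.070,-.013,.085)),f(T(-.076,-.013,.057)),f(T(-.076,-.013,.085)))
    print('  handle end top',f(T(.014,-.009,.085)))
    # near-jaw tip pixel -> plane lat=-.013 rel card
    if n=='scene':
        for px in((165,263),(208,262)):
            o,d=ray(c,(i[0]-36+px[0]/5,i[1]-40+px[1]/5))
            t=((E0-o[:2])@xv+p[:2]@xv-E0@xv-.014)/(d[:2]@xv);X=o+t*d;print('  tip',(X[:2]-E0)@yv*1000,X[2]*1000)
        for px in((135,232),(295,225)):
            o,d=ray(c,(i[0]-36+px[0]/5,i[1]-40+px[1]/5))
            t=((E0-o[:2])@xv)/(d[:2]@xv);X=o+t*d;print('  edge',(X[:2]-E0)@yv*1000,X[2]*1000)
E
```

```text
side card edge z .1,.06,.02 [127.5 610.4] [185.4 608.6] [241.3 606.9] block front L/R top [220.6 654.5] [208.9 584.8]
  handle ends low L/R [258.9 587.4] [253.6 556.8] tip near low/top (70,76 ahead) [182.6 631.2] [142.5 632.7] [177.3 633.7] [137.3 635.2]
  handle end top [217.8 588.4]
scene card edge z .1,.06,.02 [121.4 232.4] [197.7 229.1] [272.1 225.8] block front L/R top [280.3 300.8] [246.6 259.7]
  handle ends low L/R [229.7  98.8] [216.   83.7] tip near low/top (70,76 ahead) [208.2 259.9] [154.9 262.5] [206.4 271. ] [153.2 273.6]
  handle end top [175.7 100.1]
  tip -11.355619252829964 80.0916174320589
  tip -11.962527352887616 57.39276480006672
  edge -0.09181773142221807 92.92762747518452
  edge -0.1241384225519074 7.4821176587980265
```

The card edge and the clip land where my model projects them. The near jaw's tip is about 12 mm past the edge. I'll make a small final nudge and hand in.

{"op": "jog_arm", "data": {
  "deltas": [
    [-2,-1,0,0,1],
    [-1,0,0,0,1],
    [0,0,0,0,1],
    [0,0,0,0,1],
    [0,0,0,0,1]
  ]
}}

```text
time_s: 20.95
tcp_pos: [0.4552, -0.1091, 0.0612]
orientation: [0.0, 0.792, 0.61, -0.0]
contact_force: [0.9, -0.2, -0.5]
width: 0.0173
gripper_force: 25.0
```

```bash
python3 - <<'E'
from plan import *
p,a,s=pose();print(p,a,s['width'],s['gripper_force'],s['contact_force'])
c=cam('scene');o=optics.pinpoint('scene','card_edge_left');print(o[0]['location'])
ok=np.linalg.norm(s['contact_force'])<4 and s['width']<.02
yv=np.array([.2555,.9668]);xv=np.array([.9668,-.2555]);d=p[:2]-[.440,-.1625];print(d@yv,d@xv)
if ok: print(env.job_done())
E
```

```text
[ 0.45524981 -0.10908758  0.06120878] 75.1849692016508 0.01734356189851608 24.99932650476694 [ 0.87573154 -0.20962741 -0.52536252]
[206.9, 364.8]
0.05553545582215599 0.0010966427189932663
the job is handed in; nothing more can be done
None
```

I handed the job in at about 21 s: the tray stands on the worktop, and the clip is held squeezed open round the card's left edge with its tips about 15 mm past it by my measurement; the judge's result was not reported back.

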